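# Test the yellow pack and point it out

### The arm

A 6-joint arm with a two-finger parallel gripper is mounted at the origin on the work surface. World frame = base frame: x ahead of the robot, y to its left, z up, the work surface at z = 0. Lengths are in mm, angles in rad, forces in N, time in s.
With the tool pointing down it reaches from about 275 to 750 mm from the base axis. Payload 10.2 kg.
Tool frame: the origin (TCP) lies midway between the tips of the shut fingers; the grasp point (between the pads) lies 19 mm behind it; z points along the fingers, y is the line along which they close (so a half turn about z gives the same grasp; the last joint's range is limited). The gripper opens to 85 mm and grips with 20 to 120 N. Pads are 22 mm wide; open, the fingers measure 114 mm over their backs; the gripper's body (76 mm by 85 mm) begins 54 mm behind the grasp point. The pads swing forward as they close: fully open they stand 13 mm farther back than shut.
Start: joints at [-1.558, 0.313, 1.498, -0, 1.331, -0.223], TCP at [122.637, -510.481, 231.294] pointing down, gripper open.
Joint ranges: [-2.94, 2.94], [-0.97, 2.17], [0.19, 2.56], [-1.23, 4.37], [0.02, 3.11], [-2.88, 2.88]. Speed limits (rad/s): [2.39, 2.39, 3.01, 3.14, 3.14, 3.14].

### API

Orientations are given as a unit quaternion [w, x, y, z].
In Python, from rig import sense, capture, finish_job, find_in, place_of gives the robot as it stands. The module is installed in compiled form; this text tells all that it offers.
- The arm moves only by the shell command python3 -m jog 'ROWS' [FORCE]. ROWS is JSON, a list of rows, each an object of numbers: "tx", "ty", "tz": the shift along the tool's x, y, z in mm; "ax", "ay", "az": the turn, a rotation vector about the tool's x, y, z in rad; "jaw": the closure, from -1 (fully open) to 1 (shut), so that 0 is half open. In form: [{"tx": .., "ty": .., "tz": .., "ax": .., "ay": .., "az": .., "jaw": ..}, ...]. A call has 1 to 5 rows; each row shifts and turns the commanded pose from where the row before left it, along the tool's axes as they then stand; what a row does not reach is not made up. A row lasts 1/8 s, in which the tool goes at most 62.5 mm and 10.7 degrees, less where a joint would pass 70% of its speed; a pose out of reach is approached as far as the arm can. A call with a gripper value outside its range is refused whole. The fingers move at their own pace and stop on an object; FORCE is the grip in N (left out, the last holds). Time passes only in rows, so rows that do not move let the fingers close. It gives the time, the measured TCP pose, the force, the opening and the grip force at its end, in the units of the state.
- sense(): the state, without advancing time (a new reading comes with each control period).
- capture(name): name is "scene" or "top"; returns a dict with "color" (480x640x3 uint8, red, green, blue), "depth" (480x640 float32, mm along the optical axis (not along the pixel's ray), 0 where there is no reading), "fx", "fy", "cx", "cy" (pixels), "camera_from_world" (4x4, takes a point from world to camera coordinates). Camera axes: x right, y up, looking along -z (the intrinsics and any distortion apply to the point x, -y, -z); pixel columns grow to the right and rows downward; lengths in mm; the calibration is good to about 2 mm. A picture is of the moment at which its call begins.
- finish_job(): hands the job in; it is judged then, once.
Trained networks look in the newest picture that a camera, given by its name, has taken for a name from the list of things; names that differ only in an ending like _2 or _b are one class to them, and where a whole thing is asked for, a point or a joint stands for the part that bears it (a point fixed in the world has none). Each returns a list of dicts, best first, with "conf" (0 to 1); they miss things now and then, are a little off and sometimes report something else, mostly with a low value. They report only what shows in the picture. A call takes as long as a camera call. They do not tell look-alikes from the thing itself.
- find_in(query, camera): "centre" ([column, row] in pixels, amid what is visible of it).
- place_of(query, camera): "centre" ([column, row] in pixels: a listed point, or the origin of a listed thing).
The state is a dict: "time_s": time; "joints": joint angles; "dq": joint speeds; "tau": joint torques, N m; "eef_pos": TCP position; "ee_rot": TCP orientation; "force": force on the tool from outside, world axes, zero at the start; "wrist_torque": the same for the moment, N m; "grip_width": opening from 0.0 (shut) to 1.0 (fully open); "grip_force": force on a finger pad.
Only numpy, scipy, OpenCV 4.12 (cv2) and the standard library are available. Lean on these libraries where they do the work, as an engineer would, in place of code of your own. Each camera call takes 0.05 s, during which the arm holds its last target. There are 200 camera calls.

### The job

Test the yellow battery pack: with your fingertips press the white test button at the front of the charger it sits in, all the way down, and let it come up again. Then show your workmate which pack to take: point down at the yellow pack from above, fingers shut and tips a few centimetres over the middle of its top, keep still there for two seconds, and finish still pointing at it. Touch or move none of the packs, press no other button, and leave everything else on the bench as it is.

Things in the scene. Friction and masses are not known exactly. Their poses are not given: they have to be found in the camera images.
- charger_yellow: charger holding the yellow pack: black, fixed to the bench, 200 x 110 x 45 mm (its x, y, z). Origin: centre of its underside. Its -x end is the front, an open shelf with the test button; the pack sits on top of the rear part between two low rails (57 mm above the bench). The three chargers look alike and their order on the bench changes.
- pack_yellow: battery pack with its top shell yellow on a black body, 110 x 75 x 60 mm, about 0.6 kg, loose but seated on charger_yellow (centre 35 mm behind the charger's centre, underside 45 mm above the bench). Origin: centre of its underside; x along its length, z up.
- test_yellow (a joint): travel of the test button of charger_yellow, m: 0 up, 0.006 fully down; spring button, about 5 N when fully down, returns when let go.
- test_yellow_top (a point): centre of the top of that button: a round white plunger 22 mm across in a grey housing, pressed straight down. It is on the charger's front shelf, 70 mm in front of the charger's centre and 50 mm in front of the pack's front face.
- charger_blue: charger holding the blue pack: black, fixed to the bench, 200 x 110 x 45 mm (its x, y, z). Origin: centre of its underside. Its -x end is the front, an open shelf with the test button; the pack sits on top of the rear part between two low rails (57 mm above the bench). The three chargers look alike and their order on the bench changes.
- pack_blue: battery pack with its top shell blue on a black body, 110 x 75 x 60 mm, about 0.6 kg, loose but seated on charger_blue (centre 35 mm behind the charger's centre, underside 45 mm above the bench). Origin: centre of its underside; x along its length, z up.
- test_blue (a joint): travel of the test button of charger_blue, m: 0 up, 0.006 fully down; spring button, about 5 N when fully down, returns when let go.
- test_blue_top (a point): centre of the top of that button: a round white plunger 22 mm across in a grey housing, pressed straight down. It is on the charger's front shelf, 70 mm in front of the charger's centre and 50 mm in front of the pack's front face.
- charger_orange: charger holding the orange pack: black, fixed to the bench, 200 x 110 x 45 mm (its x, y, z). Origin: centre of its underside. Its -x end is the front, an open shelf with the test button; the pack sits on top of the rear part between two low rails (57 mm above the bench). The three chargers look alike and their order on the bench changes.
- pack_orange: battery pack with its top shell orange on a black body, 110 x 75 x 60 mm, about 0.6 kg, loose but seated on charger_orange (centre 35 mm behind the charger's centre, underside 45 mm above the bench). Origin: centre of its underside; x along its length, z up.
- test_orange (a joint): travel of the test button of charger_orange, m: 0 up, 0.006 fully down; spring button, about 5 N when fully down, returns when let go.
- test_orange_top (a point): centre of the top of that button: a round white plunger 22 mm across in a grey housing, pressed straight down. It is on the charger's front shelf, 70 mm in front of the charger's centre and 50 mm in front of the pack's front face.
- pack_yellow_top (a point): centre of the top face of the yellow pack, 60 mm above its underside and 105 mm above the bench; z up.
- screwdriver: bystander: screwdriver lying in front of the chargers, along y, origin under its middle.
- wrench: bystander: wrench lying in front of the chargers, along y, origin under its middle.
- tape: bystander: yellow and black tape measure standing on the bench, 62 x 35 x 62 mm, origin under its centre.
- jar: bystander: clear jar with a green cap, 60 mm across, 85 mm tall, origin under its centre.
- torch: bystander: torch standing head up behind the chargers, 46 mm across at most, 145 mm tall, origin under its centre.
Mind the look-alikes: they are no part of the job. What is shaped like the pack_blue but red or turquoise is not meant.

How it is judged:
By the outcome, as a careful person would: the job done as asked, in the order asked, and still so for the second after the job is handed in, with the robot touching nothing.
It also fails if it takes over 35 s, if anything falls off the work surface, if the arm or the gripper's body presses on something with over 40 N, if the wrist force passes 120 N, or if a joint passes its speed limit or range.

## Working session

There is one attempt and no reset: what is moved stays moved. The work goes in short steps, Python scripts to look and compute and a shell command to move; the robot and the scene stay as the last step left them, time stands still between calls to the robot, and variables do not carry over. Pictures are saved under pics/ and viewed, at most 10 in all, crops included, and the job is handed in when it is done.

```bash
mkdir -p pics; cat > h.py <<'E'
import numpy as np, cv2
from rig import *
def world(c,u,v,z=None):
    "pixel -> world: by depth, or on plane z"
    T=np.linalg.inv(c["camera_from_world"])
    d=np.array([(u-c["cx"])/c["fx"],-(v-c["cy"])/c["fy"],-1.0])
    if z is None:
        r=int(round(v));q=int(round(u));w=c["depth"][r-1:r+2,q-1:q+2];s=np.median(w[w>0])
    else:
        s=(z-T[2,3])/(T[:3,:3]@d)[2]
    return (T@np.append(d*s,1))[:3]
E
python3 - <<'E'
from h import *
s=sense();print(s["time_s"],s["eef_pos"],s["ee_rot"],s["grip_width"])
for n in("top","scene"):
    c=capture(n);cv2.imwrite(f"pics/{n}0.png",c["color"][:,:,::-1])
    print(n,np.round(np.linalg.inv(c["camera_from_world"])[:3],2).tolist())
    for q in("test_yellow_top","pack_yellow_top","pack_yellow","charger_yellow"):
        for f in place_of(q,n)[:4]:
            try:print(q,np.round(f["centre"]),round(f["conf"],2),np.round(world(c,*f["centre"])))
            except Exception as e:print(q,f,e)
E
```

```text
0.0 [ 122.61451677 -510.20101218  230.72334757] [-6.57643025e-04  9.93056944e-01  1.17632785e-01  4.47274752e-05] 1.00605592119763
top [[0.01, 1.0, -0.09, 424.36], [-1.0, 0.01, -0.0, 5.69], [-0.0, 0.09, 1.0, 1567.25]]
test_yellow_top [323. 255.] 0.53 [537.  11.  66.]
pack_yellow_top [320. 258.] 0.26 [529.  17.  69.]
pack_yellow [318. 224.] 0.92 [623.  25. 104.]
pack_yellow [251. 234.] 0.17 [594. 217. 103.]
charger_yellow [320. 232.] 0.95 [601.  18. 105.]
scene [[0.11, -0.83, 0.54, 1183.12], [0.99, 0.1, -0.06, -91.04], [-0.0, 0.54, 0.84, 1076.64]]
test_yellow_top [341. 272.] 0.5 [658.   5. 106.]
pack_yellow_top [347. 266.] 0.65 [642.  21. 105.]
pack_yellow [348. 273.] 0.67 [661.  20. 103.]
pack_yellow [211. 202.] 0.29 [ 356. -295.    6.]
charger_yellow [341. 271.] 0.86 [654.   5. 105.]
```

View pics/top0.png

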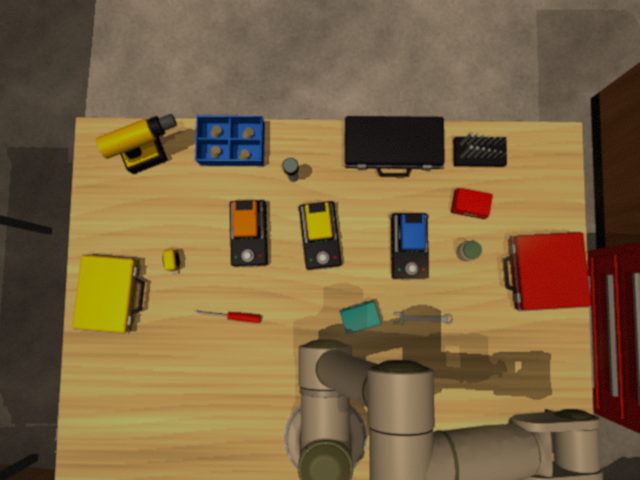

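View pics/scene0.png

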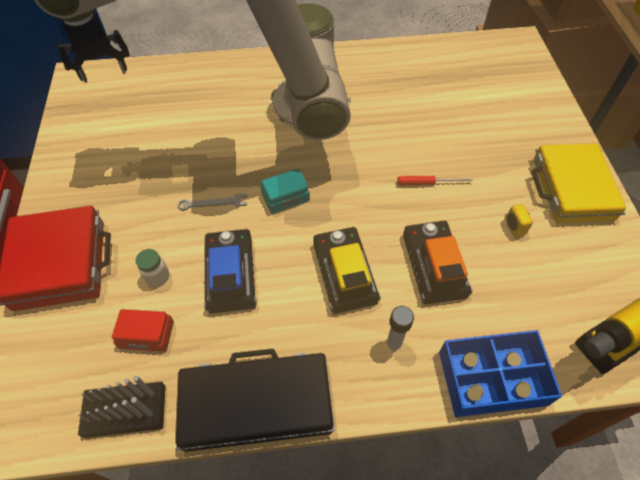

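```bash
python3 - <<'E'
from h import *
ims=[]
for n,(u0,v0,u1,v1) in(("top",(295,190,350,280)),("scene",(305,215,390,320))):
    c=capture(n);im=c["color"].astype(int)
    vs,us=np.mgrid[v0:v1,u0:u1];us=us.ravel();vs=vs.ravel()
    P=[]
    for u,v in zip(us,vs):
        P.append(world(c,u,v) if c["depth"][v-1:v+2,u-1:u+2].any() else [0,0,0])
    P=np.array(P);col=im[vs,us]
    m=(abs(P[:,2]-105)<7)&(P[:,0]>500)&(abs(P[:,1]-15)<80)
    r=cv2.minAreaRect(P[m][:,:2].astype(np.float32));print(n,"top rect",r,np.median(P[m][:,2]),m.sum())
    w=(col.min(1)>120)&(col.max(1)-col.min(1)<40)&(P[:,0]<565)
    print("white",w.sum(),us[w].mean(),vs[w].mean(),P[w].mean(0),np.median(P[w][:,2]),"on z=62:",world(c,us[w].mean(),vs[w].mean(),62))
    k=(P[:,2]>30)&(P[:,2]<52)&(P[:,0]>450)
    print("shelf rect",cv2.minAreaRect(P[(P[:,2]>30)][:,:2].astype(np.float32)))
    ims.append(cv2.resize(c["color"][v0:v1,u0:u1,::-1],(380,570),interpolation=cv2.INTER_CUBIC))
    sel=abs(P[:,0]-535)<25
    print(np.round(np.c_[us,vs,P][sel&(P[:,2]>50)][::6]).astype(int).tolist()[:25])
cv2.imwrite("pics/crop.png",np.hstack(ims))
E
```

```text
top top rect ((635.8140869140625, 26.246004104614258), (105.54476928710938, 68.88497161865234), 6.617478847503662) 104.30176046173392 843
white 37 322.02702702702703 257.1621621621622 [531.30768526  12.80391089  64.77555012] 64.43209404328877 on z=62: [531.50329417  12.81663309  62.        ]
shelf rect ((599.1336669921875, 20.737152099609375), (200.17507934570312, 115.61521911621094), 7.774665355682373)
[[320, 252, 548, 19, 52], [319, 253, 545, 22, 52], [325, 253, 544, 4, 55], [321, 254, 541, 16, 64], [327, 254, 542, -2, 51], [322, 255, 538, 13, 67], [316, 256, 535, 31, 53], [322, 256, 535, 13, 65], [328, 256, 536, -5, 51], [321, 257, 532, 16, 67], [327, 257, 533, -2, 55], [320, 258, 529, 19, 64], [326, 258, 529, 1, 57], [320, 259, 526, 19, 66], [326, 259, 527, 1, 57], [320, 260, 523, 19, 62], [326, 260, 524, 1, 57], [320, 261, 520, 19, 58], [326, 261, 521, 1, 57], [322, 262, 518, 13, 56], [321, 263, 515, 16, 51]]
scene top rect ((637.4247436523438, 25.921890258789062), (104.96635437011719, 69.53759002685547), 7.456315994262695) 104.42660922423897 1302
white 78 337.94871794871796 235
[... 155 characters left out ...]
, 28.057880401611328), (284.3708801269531, 116.2686767578125), 6.506194591522217)
[[335, 230, 513, 11, 54], [334, 231, 518, 8, 57], [340, 231, 518, 22, 55], [336, 232, 528, 11, 67], [342, 232, 522, 26, 56], [336, 233, 530, 11, 66], [342, 233, 526, 26, 57], [334, 234, 533, 6, 67], [340, 234, 534, 20, 66], [331, 235, 529, -1, 58], [337, 235, 536, 12, 65], [343, 235, 531, 28, 55], [334, 236, 538, 5, 66], [340, 236, 539, 19, 65], [330, 237, 533, -4, 56], [336, 237, 541, 9, 65], [342, 237, 536, 24, 56], [332, 238, 537, 0, 56], [338, 238, 542, 14, 63], [344, 238, 538, 29, 54], [335, 239, 541, 7, 58], [341, 239, 542, 21, 57], [332, 240, 542, 0, 56], [338, 240, 544, 14, 56], [330, 241, 541, -5, 50]]
```

View pics/crop.png

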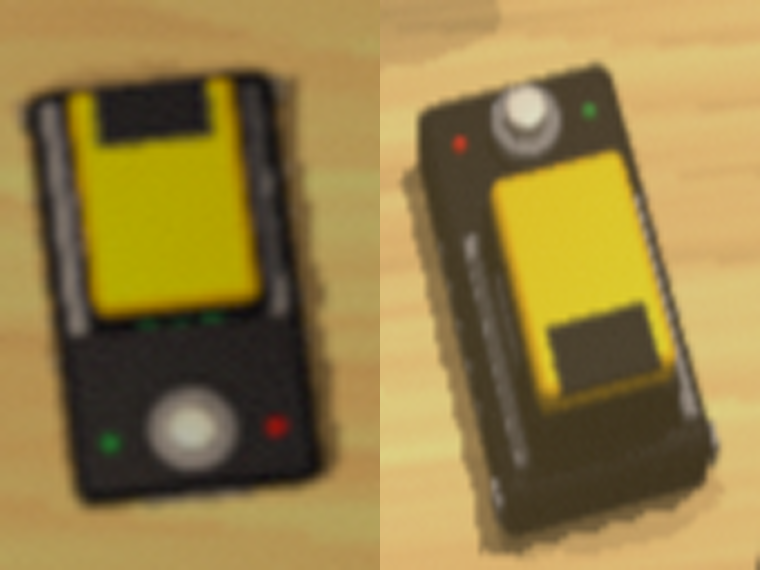

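```bash
python3 -m jog '[{"tx":20,"ty":-16,"jaw":1},{"tx":43,"ty":-34,"jaw":1},{"tx":43,"ty":-34,"jaw":1},{"tx":43,"ty":-34,"jaw":1},{"tx":43,"ty":-34,"jaw":1}]' 20
python3 -m jog '[{"tx":43,"ty":-34,"jaw":1},{"tx":43,"ty":-34,"jaw":1},{"tx":43,"ty":-34,"jaw":1},{"tx":43,"ty":-34,"jaw":1},{"tx":43,"ty":-34,"jaw":1}]'
python3 -m jog '[{"tx":43,"ty":-34,"jaw":1},{"tx":40,"ty":-30,"jaw":1},{"tx":20,"ty":-18,"jaw":1},{"az":0.109,"jaw":1},{"jaw":1}]'
cat > d.py <<'E'
import sys
from h import *
from scipy.spatial.transform import Rotation as R
s=sense();g=np.array([float(a) for a in sys.argv[1:4]]);q=s["ee_rot"]
r=R.from_quat(np.roll(q,-1));G=R.from_matrix(np.c_[[np.cos(.127),np.sin(.127),0],[np.sin(.127),-np.cos(.127),0],[0,0,-1]])
print(s["time_s"],np.round(s["eef_pos"],1),"shift",np.round(r.inv().apply(g-s["eef_pos"]),1),"turn",np.round((r.inv()*G).as_rotvec(),3),"F",np.round(s["force"],1),s["grip_width"])
E
python3 d.py 532.5 13 66
```

```text
0.6 [ 122.6 -510.5  231.3] shift [ 520.8 -413.2  165.3] turn [-0.     0.     0.109] F [ 0.2  0.2 -0.3] 0.9977762441975272schema error: expected keys tx, ty, tz, ax, ay, az, jaw
schema error: expected keys tx, ty, tz, ax, ay, az, jaw
schema error: expected keys tx, ty, tz, ax, ay, az, jaw
```

All keys are required in each row.

```bash
python3 -m jog '[{"tx":20,"ty":-16,"tz":0,"ax":0,"ay":0,"az":0,"jaw":1},{"tx":43,"ty":-34,"tz":0,"ax":0,"ay":0,"az":0,"jaw":1},{"tx":43,"ty":-34,"tz":0,"ax":0,"ay":0,"az":0,"jaw":1},{"tx":43,"ty":-34,"tz":0,"ax":0,"ay":0,"az":0,"jaw":1},{"tx":43,"ty":-34,"tz":0,"ax":0,"ay":0,"az":0,"jaw":1}]' 20 && python3 d.py 532.5 13 66
```

```text
time_s: 1.23
eef_pos: [274.6, -316.4, 231.5]
ee_rot: [0.0, 0.993, 0.117, 0.0]
force: [0.9, -1.0, 0.2]
grip_width: 0.005
grip_force: 0.0
1.225 [ 274.6 -316.4  231.5] shift [ 327.5 -260.3  165.4] turn [ 0.001 -0.     0.108] F [ 0.9 -1.   0.2] 0.004656311387742105
```

```bash
python3 -m jog '[{"tx":43,"ty":-34,"tz":0,"ax":0,"ay":0,"az":0,"jaw":1},{"tx":43,"ty":-34,"tz":0,"ax":0,"ay":0,"az":0,"jaw":1},{"tx":43,"ty":-34,"tz":0,"ax":0,"ay":0,"az":0,"jaw":1},{"tx":43,"ty":-34,"tz":0,"ax":0,"ay":0,"az":0,"jaw":1},{"tx":43,"ty":-34,"tz":0,"ax":0,"ay":0,"az":0,"jaw":1}]' >/dev/null
python3 -m jog '[{"tx":43,"ty":-34,"tz":0,"ax":0,"ay":0,"az":0,"jaw":1},{"tx":43,"ty":-34,"tz":0,"ax":0,"ay":0,"az":0,"jaw":1},{"tx":26,"ty":-22,"tz":0,"ax":0,"ay":0,"az":0,"jaw":1},{"tx":0,"ty":0,"tz":0,"ax":0,"ay":0,"az":0.109,"jaw":1},{"tx":0,"ty":0,"tz":0,"ax":0,"ay":0,"az":0,"jaw":1}]' >/dev/null
python3 d.py 532.5 13 66
```

```text
2.475 [531.   11.6 231.1] shift [  1.7  -1.2 165.1] turn [-0.     0.     0.001] F [-0.2 -0.5  0.4] 0.0023153729271341173
```

Descend to about 12 mm above the button and check with the camera.

```bash
python3 -m jog '[{"tx":1.7,"ty":-1.2,"tz":40,"ax":0,"ay":0,"az":0,"jaw":1},{"tx":0,"ty":0,"tz":50,"ax":0,"ay":0,"az":0,"jaw":1},{"tx":0,"ty":0,"tz":40,"ax":0,"ay":0,"az":0,"jaw":1},{"tx":0,"ty":0,"tz":23,"ax":0,"ay":0,"az":0,"jaw":1},{"tx":0,"ty":0,"tz":0,"ax":0,"ay":0,"az":0,"jaw":1}]' >/dev/null
python3 d.py 532.5 13 66
python3 - <<'E'
from h import *
c=capture("scene");i=c["color"][190:310,270:430,::-1]
cv2.imwrite("pics/near.png",cv2.resize(i,(800,600),interpolation=cv2.INTER_CUBIC))
E
```

```text
3.1 [531.7  12.5  77.3] shift [ 0.9 -0.4 11.3] turn [-0.001  0.003  0.001] F [-0.1  0.1  0.7] -0.0013702254617903064
```

View pics/near.png

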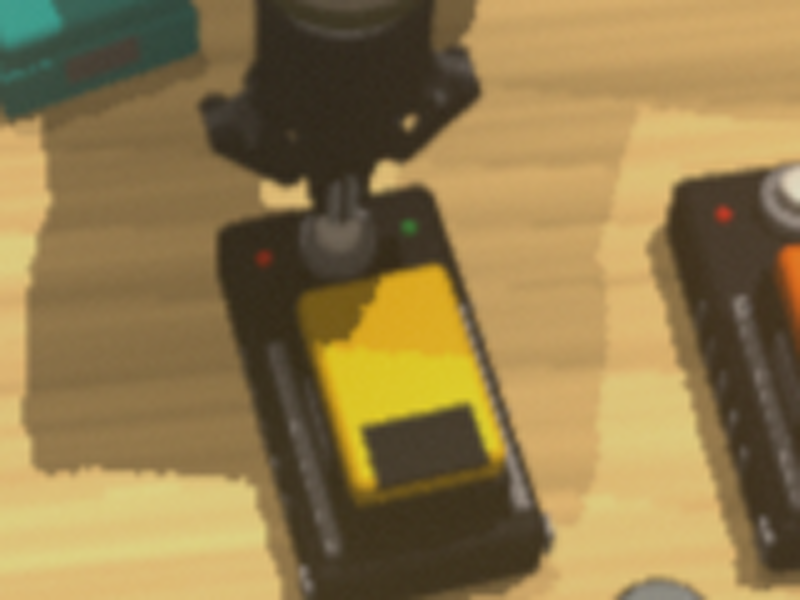

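The shut fingertips (crop about 345,200) stand right above the button (about 340,240), clear of the pack. Next I press slowly and watch the force.

```bash
python3 -m jog '[{"tx":0.8,"ty":-0.4,"tz":6,"ax":0,"ay":0,"az":0,"jaw":1},{"tx":0,"ty":0,"tz":3,"ax":0,"ay":0,"az":0,"jaw":1},{"tx":0,"ty":0,"tz":2,"ax":0,"ay":0,"az":0,"jaw":1},{"tx":0,"ty":0,"tz":0,"ax":0,"ay":0,"az":0,"jaw":1}]' | grep -E 'pos|force:'
python3 -m jog '[{"tx":0,"ty":0,"tz":2,"ax":0,"ay":0,"az":0,"jaw":1},{"tx":0,"ty":0,"tz":0,"ax":0,"ay":0,"az":0,"jaw":1}]' | grep -E 'pos|force:'
python3 -m jog '[{"tx":0,"ty":0,"tz":2,"ax":0,"ay":0,"az":0,"jaw":1},{"tx":0,"ty":0,"tz":0,"ax":0,"ay":0,"az":0,"jaw":1}]' | grep -E 'pos|force:'
python3 d.py 532.5 13 60
```

```text
eef_pos: [533.3, 13.3, 67.3]
force: [0.3, 0.9, -0.2]
grip_force: 0.0
eef_pos: [533.5, 13.2, 65.4]
force: [-0.5, 0.5, 2.1]
grip_force: 1.1
eef_pos: [533.4, 13.3, 63.3]
force: [-1.7, -0.2, 2.9]
grip_force: 1.7
4.15 [533.4  13.3  63.3] shift [-1.   0.1  3.3] turn [ 0. -0. -0.] F [-1.7 -0.2  2.9] 0.0025197231829673585
```

```bash
for i in 1; do python3 -m jog '[{"tx":0,"ty":0,"tz":1.5,"ax":0,"ay":0,"az":0,"jaw":1},{"tx":0,"ty":0,"tz":0,"ax":0,"ay":0,"az":0,"jaw":1}]' | grep -E 'pos|force:'; done
python3 -m jog '[{"tx":0,"ty":0,"tz":1.5,"ax":0,"ay":0,"az":0,"jaw":1},{"tx":0,"ty":0,"tz":0,"ax":0,"ay":0,"az":0,"jaw":1}]' | grep -E 'pos|force:'
```

```text
eef_pos: [533.5, 13.2, 61.9]
force: [-0.5, 0.9, 5.1]
grip_force: 2.2
eef_pos: [533.5, 13.3, 61.0]
force: [-2.1, 0.3, 10.5]
grip_force: 5.4
```

```bash
python3 -m jog '[{"tx":0,"ty":0,"tz":0.8,"ax":0,"ay":0,"az":0,"jaw":1},{"tx":0,"ty":0,"tz":0,"ax":0,"ay":0,"az":0,"jaw":1},{"tx":0,"ty":0,"tz":0,"ax":0,"ay":0,"az":0,"jaw":1}]' | grep -E 'pos|force:'
```

```text
eef_pos: [533.5, 13.3, 60.8]
force: [-5.5, -0.8, 18.2]
grip_force: 8.8
```

The button has hit its stop: the force rose to 18 N with almost no further travel. I'll release straight up and then move over the pack.

```bash
python3 -m jog '[{"tx":0,"ty":0,"tz":-6,"ax":0,"ay":0,"az":0,"jaw":1},{"tx":0,"ty":0,"tz":-15,"ax":0,"ay":0,"az":0,"jaw":1},{"tx":0,"ty":0,"tz":-40,"ax":0,"ay":0,"az":0,"jaw":1},{"tx":0,"ty":0,"tz":-40,"ax":0,"ay":0,"az":0,"jaw":1},{"tx":0,"ty":0,"tz":0,"ax":0,"ay":0,"az":0,"jaw":1}]' | grep -E 'pos|force:'
python3 d.py 636.5 26 138
```

```text
eef_pos: [534.4, 13.1, 163.5]
force: [-0.5, -0.2, 0.5]
grip_force: 0.0
5.65 [534.4  13.1 163.5] shift [1.028e+02 1.000e-01 2.600e+01] turn [ 0.002 -0.005 -0.   ] F [-0.5 -0.2  0.5] -0.001756756688309543
```

```bash
python3 -m jog '[{"tx":35,"ty":0,"tz":0,"ax":0,"ay":0,"az":0,"jaw":1},{"tx":45,"ty":0,"tz":0,"ax":0,"ay":0,"az":0,"jaw":1},{"tx":23,"ty":0,"tz":6,"ax":0,"ay":0,"az":0,"jaw":1},{"tx":0,"ty":0,"tz":18,"ax":0,"ay":0,"az":0,"jaw":1},{"tx":0,"ty":0,"tz":0,"ax":0,"ay":0,"az":0,"jaw":1}]' | grep -E 'pos|force:'
python3 d.py 636.5 26 138
python3 - <<'E'
from h import *
c=capture("scene");d=capture("top")
a=cv2.resize(c["color"][190:310,270:430,::-1],(480,360),interpolation=cv2.INTER_CUBIC)
b=cv2.resize(d["color"][190:280,290:350,::-1],(240,360),interpolation=cv2.INTER_CUBIC)
cv2.imwrite("pics/point.png",np.hstack([a,b]))
im=c["color"].astype(int);vs,us=np.mgrid[222:250,320:355];vs=vs.ravel();us=us.ravel()
P=np.array([world(c,u,v) for u,v in zip(us,vs)]);m=np.hypot(P[:,0]-533,P[:,1]-13)<9
print("button z",np.percentile(P[m][:,2],[25,50,75]))
E
```

```text
eef_pos: [633.6, 26.4, 133.9]
force: [0.2, 0.5, -0.7]
grip_force: 0.0
6.275 [633.6  26.4 133.9] shift [ 2.8  0.7 -4.2] turn [-0.001  0.005 -0.   ] F [ 0.2  0.5 -0.7] 0.0011233611495128578Traceback (most recent call last):
  File "<stdin>", line 8, in <module>
    return _quantile_unchecked(
        a, q, axis, out, overwrite_input, method, keepdims, weights)
    return _ureduce(a,
                    func=_quantile_ureduce_func,
    ...<5 lines>...
                    overwrite_input=overwrite_input,
                    method=method)
    r = func(a, **kwargs)
    result = _quantile(arr,
                       quantiles=q,
    ...<2 lines>...
                       out=out,
                       weights=wgt)
    slices_having_nans = np.isnan(arr[-1, ...])
                                  ~~~^^^^^^^^^
IndexError: index -1 is out of bounds for axis 0 with size 0
```

View pics/point.png

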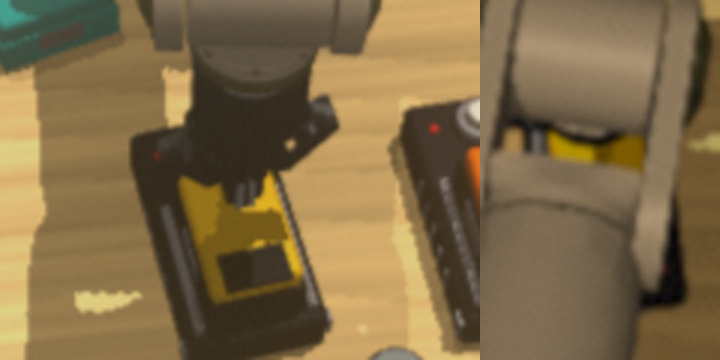

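The shut fingertips (left panel about 245,190) are above the yellow pack, which hasn't moved. The button is hidden behind the gripper. I'll trim the position, then hold still.

```bash
python3 -m jog '[{"tx":2.5,"ty":0.3,"tz":-3,"ax":0,"ay":0,"az":0,"jaw":1},{"tx":0,"ty":0,"tz":0,"ax":0,"ay":0,"az":0,"jaw":1},{"tx":0,"ty":0,"tz":0,"ax":0,"ay":0,"az":0,"jaw":1},{"tx":0,"ty":0,"tz":0,"ax":0,"ay":0,"az":0,"jaw":1},{"tx":0,"ty":0,"tz":0,"ax":0,"ay":0,"az":0,"jaw":1}]' >/dev/null
python3 d.py 636.5 26 138
for i in 1; do
python3 -m jog '[{"tx":0,"ty":0,"tz":0,"ax":0,"ay":0,"az":0,"jaw":1},{"tx":0,"ty":0,"tz":0,"ax":0,"ay":0,"az":0,"jaw":1},{"tx":0,"ty":0,"tz":0,"ax":0,"ay":0,"az":0,"jaw":1},{"tx":0,"ty":0,"tz":0,"ax":0,"ay":0,"az":0,"jaw":1},{"tx":0,"ty":0,"tz":0,"ax":0,"ay":0,"az":0,"jaw":1}]' >/dev/null
python3 -m jog '[{"tx":0,"ty":0,"tz":0,"ax":0,"ay":0,"az":0,"jaw":1},{"tx":0,"ty":0,"tz":0,"ax":0,"ay":0,"az":0,"jaw":1},{"tx":0,"ty":0,"tz":0,"ax":0,"ay":0,"az":0,"jaw":1},{"tx":0,"ty":0,"tz":0,"ax":0,"ay":0,"az":0,"jaw":1},{"tx":0,"ty":0,"tz":0,"ax":0,"ay":0,"az":0,"jaw":1}]' >/dev/null
python3 -m jog '[{"tx":0,"ty":0,"tz":0,"ax":0,"ay":0,"az":0,"jaw":1},{"tx":0,"ty":0,"tz":0,"ax":0,"ay":0,"az":0,"jaw":1},{"tx":0,"ty":0,"tz":0,"ax":0,"ay":0,"az":0,"jaw":1},{"tx":0,"ty":0,"tz":0,"ax":0,"ay":0,"az":0,"jaw":1},{"tx":0,"ty":0,"tz":0,"ax":0,"ay":0,"az":0,"jaw":1}]' >/dev/null
python3 -m jog '[{"tx":0,"ty":0,"tz":0,"ax":0,"ay":0,"az":0,"jaw":1},{"tx":0,"ty":0,"tz":0,"ax":0,"ay":0,"az":0,"jaw":1},{"tx":0,"ty":0,"tz":0,"ax":0,"ay":0,"az":0,"jaw":1},{"tx":0,"ty":0,"tz":0,"ax":0,"ay":0,"az":0,"jaw":1},{"tx":0,"ty":0,"tz":0,"ax":0,"ay":0,"az":0,"jaw":1}]' >/dev/null
done
python3 d.py 636.5 26 138
```

```text
7.0 [638.   26.3 139.5] shift [-1.5  0.1  1.5] turn [-0.  0. -0.] F [-0.4 -0.5 -0.6] 0.0031456032037903902
9.5 [638.   26.3 139.5] shift [-1.5  0.1  1.5] turn [-0. -0. -0.] F [-0.1 -0.8 -0. ] -0.0013143916307135283
```

```bash
python3 -c "from rig import finish_job;print(finish_job())"
```

```text
the job is handed in; nothing more can be done
None
```

I pressed the yellow charger's test button down to its stop and let it go (the gripper hid it afterwards, so I didn't see it come back up), then held the shut fingertips still about 35 mm above the middle of the yellow pack for 2.5 s and handed the job in there.

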